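# Load the last jar and pin the carrier's hold-down bar

## Robot

A 7-joint arm with a two-finger parallel gripper is mounted at the origin on a cart in front of the work surface, level with it; the furniture and walls round the work are solid. World frame = base frame: x ahead of the robot, y to its left, z up, the work surface at z = 0. Lengths are in m, angles in rad, forces in N, time in s.
With the tool pointing down it reaches from about 0.425 to 0.875 m from the base axis. Payload 8.4 kg.
Tool frame: the origin (TCP) lies between the finger pads; the fingertips stand 22 mm ahead of it and the grasp point (between the pads) lies 3 mm ahead of it (env.tcp_to_tips is the distance from the TCP to the fingertips, in m); z points along the fingers, y is the line along which they close (so a half turn about z gives the same grasp; the last joint's range is limited). The gripper opens to 85 mm and grips with 20 to 120 N. Pads are 22 mm wide; open, the fingers measure 114 mm over their backs; the gripper's body (76 mm by 85 mm) begins 54 mm behind the grasp point. The pads swing forward as they close: fully open they stand 13 mm farther back than shut.
Start: joints at [1.104, 0.333, 0.04, 1.465, -0.013, 1.343, -0.059], TCP at [0.234, -0.607, 0.253] pointing down, gripper open.
Joint ranges: [-2.58, 2.58], [-0.38, 2.09], [-1.3, 1.39], [0.25, 2.4], [-1.5, 4.64], [0.08, 2.09], [-2.65, 2.65]. Speed limits (rad/s): [2.22, 2.22, 2.79, 2.79, 3.14, 3.14, 3.14].

## Interface

Orientations are given as a 3x3 rotation matrix whose columns are the frame's x, y, z axes.
In Python, from plant import env, snapshot, camera_info gives the robot as it stands (env), with the cameras as plain functions.
- The arm moves only by the tool steer_hand, called after "Emit:" by a JSON object that holds its "api" and its "payload". Schema: {"type":"object","properties":{"steps":{"type":"object","properties":{"plan":{"type":"array","items":{"type":"array","items":{"type":"number"},"minItems":7,"maxItems":7},"minItems":1,"maxItems":12}},"additionalProperties":false,"required":["plan"]},"grip_force":{"type":"number"},"only":{"type":"string"},"quiet":{"type":"boolean"},"lines":{"type":"string"}},"required":["steps"],"additionalProperties":false}. steps is an object whose key "plan" holds a list of rows, 1 to 12 of them, each of 7 numbers: dx, dy, dz in m, then a rotation vector rx, ry, rz in rad, then the opening from 0.0 (shut) to 1.0 (fully open); each row is the pose to reach, as a shift and turn from the pose commanded when the call began, along the tool's axes at that moment; what a row does not reach only later rows make up. A row lasts 1/10 s, in which the tool goes at most 0.05 m and 0.15 rad, less where a joint would pass 70% of its speed; a pose out of reach is approached as far as the arm can. The fingers move at their own pace and stop on an object; grip_force is the grip in N (left out, the last holds). Time passes only in rows, so rows that do not move let the fingers close. The tool returns the time, the measured TCP pose, the force, the opening and the grip force at its end. only (a regular expression) keeps the lines of the reply that match it, lines (a string "A,B") keeps lines A to B, and quiet returns only ok. Input that does not fit is refused with a message, and nothing moves.
- env.get_obs(): the state, without advancing time (a new reading comes with each control period).
- snapshot(name): name is "scene" or "top" or "wrist"; returns the picture (480x640x3 uint8, red, green, blue); there is no depth.
- camera_info(name): a dict with "mtx" (3x3 intrinsics, pixels), "R" (3x3) and "t" (3): a world point X has camera coordinates R X + t; the wrist camera has in their place "hand_eye" (4x4, takes a point from camera to tool coordinates, whose origin is the TCP and whose axes are the flange's). Camera axes: x right, y down, z forward; pixel columns grow to the right and rows downward; lengths in m; the calibration is good to about 2 mm. The wrist camera is an equidistant fisheye: a pixel r from the principal point sees the ray r / f radians off the axis. A picture is of the moment at which its call begins: read the wrist's pose just before it. camera_info takes no time and is no camera call.
- env.hand_in(): hands the job in; it is judged then, once.
The state is a dict: "time": time; "joints": joint angles; "joint_velocities": joint speeds; "tau": joint torques, N m; "position": TCP position; "eef_rot": TCP orientation; "ft_force": force on the tool from outside, world axes, zero at the start; "torque": the same for the moment, N m; "opening": opening from 0.0 (shut) to 1.0 (fully open); "grip_force": force on a finger pad.
Only numpy, scipy, OpenCV 4.12 (cv2) and the standard library are available. Lean on these libraries where they do the work, as an engineer would, in place of code of your own. Each camera call takes 0.05 s, during which the arm holds its last target. There are 200 camera calls.

## Task

Get the jar carrier ready for delivery: stand the loose small jar in the carrier's empty bay, setting it down rather than dropping it, then lower the hinged hold-down bar over the lids until it lies level in the fork. Lock it with the pin, pushed in from the carrier's right-hand side as the robot sees it, through the fork and the eye of the bar until its collar is against the fork. All jars stay upright in their bays; do not move the tape roll or the marker.

Things in the scene. Friction and masses are not known exactly. Their poses are not given: they have to be found in the camera images.
- carrier: Jar carrier, fixed: plywood base 310 x 96 x 12 mm with a row of three bays. Origin: centre of its underside, on the table. x runs along the row, away from the robot, to the hinge; y across it, to the robot's left; z up. Bays 69 x 69 mm inside, centres at x = +78, +6, -66 mm, y = 0; floors at z = 12, wooden rims up to z = 34 mm; lids of jars in bays reach z = 87 mm.
- bar (a joint): Hinge of the steel hold-down bar (rad): 0 is closed, level on its stop, its eye in line with the fork's holes; grows as the free end swings up (1.57: straight up). A stiff pivot: it stays where it is left; 1 to 3 N at the free end lowers it, about 4 N lifts it. Bar 12 mm thick across the row; closed, it spans z = 89 to 111 mm in the carrier's frame, 2 mm above the lids.
- bar_hinge (a point): Point on the bar's hinge axis in the middle of the bar's thickness: carrier x = +124, y = 0, z = 102 mm. The axis runs along the carrier's y. Axes as the carrier's.
- bar_grip (a point): Point on the bar's centre line 215 mm from the hinge axis, where its 12 mm thickness can be pinched; moves with the bar. The bar's end is 56 mm further on. With the bar closed it is 15 mm above the nearest jar's lid (so the fingertips must not reach 15 mm below it) and 18 mm from the fork's cheeks.
- bar_eye (a point): Centre of the eye at the bar's free end, 252 mm from the hinge axis; moves with the bar. The eye is a tube along y, 18 mm long, 37 mm outside and 21 mm inside diameter.
- fork_hole (a point): Centre of the hole's mouth in the outer face of the fork's right-hand cheek: carrier x = -128, y = -18, z = 102 mm; axes as the carrier's. Steel fork at the robot's end: two cheeks 7 mm thick, 38 mm wide along x, tops at z = 123 mm, 22 mm apart, each with a 21 mm hole along y, countersunk 3 mm at the right. The pin enters here along +y; cheek, eye and far cheek measure 36 mm in all.
- empty_bay (a point): Centre of the floor of the empty bay, the one next to the fork: carrier x = -66, y = 0, z = 12 mm.
- lock_pin: Plain steel lock pin, 140 mm, 150 g, lying level, z up. Origin: on the shank's axis at the collar's front face, 9 mm above the table as it lies. Shank 18 mm in diameter along +x to x = 80 mm, last 20 mm tapered to 8 mm. Collar: cross bar 6 mm thick, 42 mm wide in y. Flat grip tab behind it, x = -6 to -60 mm, 14 mm wide in y, from 9 mm below to 17 mm above the axis, a 13 mm eye near its end.
- pin_tip (a point): Tip of the lock pin's shank, 80 mm from the collar's front face. The pin's centre of mass lies 6 mm from that face towards the tip.
- jar_loose: Small honey jar, twist-off lid with a dark seal strip, standing alone on the table: 63 mm across at the lid (the top 13 mm), 59 mm below it, 75 mm tall, about 0.2 kg. Origin: centre of its underside; z up. Gripped across the row it clears the other jars.
- jar_middle: The same kind of jar, already standing in the carrier's middle bay. Origin: centre of its underside.
- jar_far: The same kind of jar, already standing in the carrier's far bay, next to the hinge. Origin: centre of its underside.
- tape_roll: small dark roll of adhesive tape, 53 x 51 x 19 mm, lying flat. A bystander; origin: centre of its underside.
- marker: white and blue marker pen, 135 mm long, 16 mm thick, lying. A bystander; origin: centre of its underside.
- far_bay (a point): Centre of the floor of the bay next to the hinge: carrier x = +78, y = 0, z = 12 mm.
- middle_bay (a point): Centre of the floor of the middle bay: carrier x = +6, y = 0, z = 12 mm.

How it is judged:
At the end, for the whole second after the job is handed in: Each jar at rest upright (0.08 rad) on its bay floor, its origin within 12 mm of the floor's centre; bar below 0.04 rad; pin at rest through fork and eye: collar within 6 mm of the right cheek, tip 60 mm beyond its face, axis within 5 mm of the hole centre and 0.12 rad of its direction (distance between jar_far and far_bay below 0.012 m and angle between each of jar_far, jar_middle, jar_loose's own z axis and vertical below 0.08 rad and linear speed of each of jar_far, jar_middle, jar_loose, lock_pin below 0.02 m/s and distance between jar_middle and middle_bay below 0.012 m and distance between jar_loose and empty_bay below 0.012 m and value of joint bar below 0.04 rad and x of lock_pin in the frame of fork_hole between -0.005 and 0.005 m and z of lock_pin in the frame of fork_hole between -0.005 and 0.005 m and y of lock_pin in the frame of fork_hole above -0.006 m and y of pin_tip in the frame of fork_hole above 0.06 m and angle between the x axis of lock_pin and the y axis of carrier, either way round below 0.12 rad and angular speed of lock_pin below 0.3 rad/s); the robot touches nothing.
It fails at once if the tape roll or the marker is moved by more than 20 mm (distance of any of tape_roll, marker from where it was at the start of the episode above 0.02 m).
It fails at once if the loose jar is dropped: it falls faster than 0.5 m/s with no finger on it (linear speed of jar_loose above 0.5 m/s and contact force between the fingers and jar_loose below 0.1 N).
It fails at once if a jar is tipped by more than 0.5 rad (angle between any of jar_loose, jar_middle, jar_far's own z axis and vertical above 0.5 rad).
It also fails if it takes over 72 s, if anything falls off the work surface, if the arm or the gripper's body presses on something with over 40 N, if the wrist force passes 120 N, or if a joint passes its speed limit or range.

## Working session

There is one attempt and no reset: what is moved stays moved. The work goes in short steps, Python scripts to look and compute and a tool call to move; the robot and the scene stay as the last step left them, time stands still between calls to the robot, and variables do not carry over. Pictures are saved under pics/ and viewed, at most 11 in all, crops included, and the job is handed in when it is done.

```bash
ls; mkdir -p pics; python3 - <<'E'
from plant import env, snapshot, camera_info
import cv2,numpy as np
np.set_printoptions(precision=4,suppress=True)
for n in("scene","top"):
    cv2.imwrite(f"pics/{n}0.png",snapshot(n)[:,:,::-1]); c=camera_info(n); print(n,c["mtx"],c["R"],c["t"])
c=camera_info("wrist");print(c)
o=env.get_obs();print(o["time"],o["position"],o["eef_rot"],o["opening"],o["ft_force"])
E
```

```text
pics
plant.py
scene [[574.8927   0.     319.3207]
 [  0.     574.8927 235.0117]
 [  0.       0.       1.    ]] [[-0.4965 -0.8679  0.0164]
 [-0.5413  0.2948 -0.7875]
 [ 0.6786 -0.3998 -0.6161]] [0.251  0.346  1.0866]
top [[548.7813   0.     319.5947]
 [  0.     548.7813 247.788 ]
 [  0.       0.       1.    ]] [[ 0.0214 -0.9995  0.0241]
 [-0.991  -0.0244 -0.1312]
 [ 0.1318 -0.021  -0.9911]] [-0.0475  0.5298  1.2082]
{'mtx': array([[371.6483,   0.    , 317.8044],
       [  0.    , 371.6483, 247.3216],
       [  0.    ,   0.    ,   1.    ]]), 'hand_eye': array([[ 0.0007, -0.9635, -0.2679,  0.0683],
       [ 1.    ,  0.0006,  0.0003,  0.0001],
       [-0.0001, -0.2679,  0.9635, -0.1192],
       [ 0.    ,  0.    ,  0.    ,  1.    ]])}
0.1 [ 0.2336 -0.6062  0.2525] [[ 0.9331  0.3596 -0.0006]
 [ 0.3596 -0.9331  0.0013]
 [-0.0001 -0.0015 -1.    ]] 1.0013425708004695 [ 0.5179 -0.413   0.1636]
```

View pics/scene0.png

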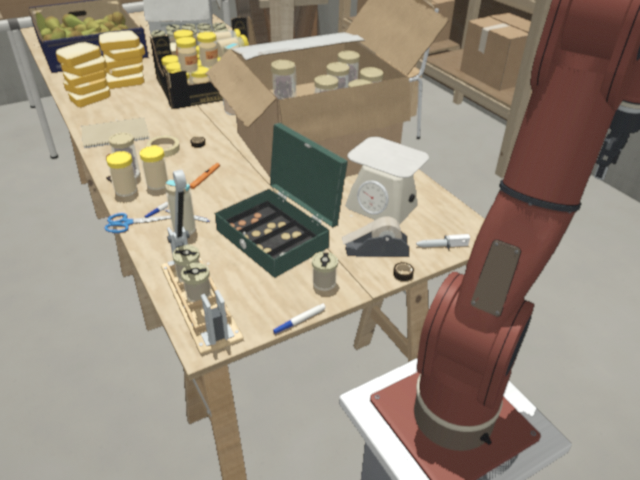

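View pics/top0.png

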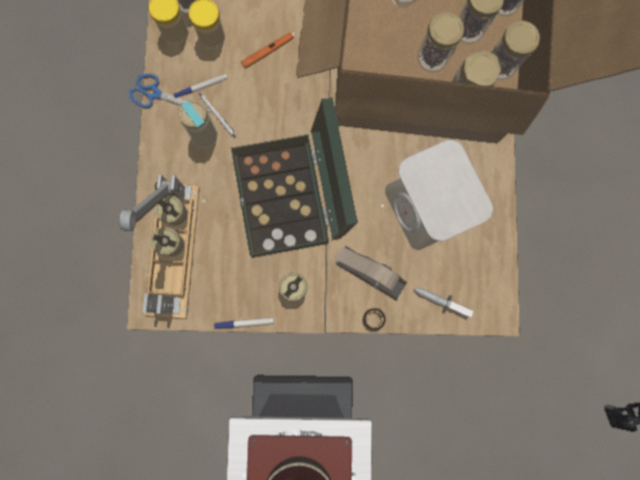

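The scene view shows the carrier at left (fork near (215,320)), its bar upright. The loose jar is at (324,270), the pin at (442,241), tape at (403,270) and marker at (300,318). In the top view the jar is at (293,288), the pin runs (416,292)–(472,315) with its tip to the left, and the carrier spans x≈150–195. Zooming in next.

```bash
cat > h.py <<'E'
import numpy as np,cv2
from plant import env, snapshot, camera_info
np.set_printoptions(precision=4,suppress=True)
def ray(n,uv):
    c=camera_info(n);R,t=c["R"],c["t"]
    d=R.T@np.linalg.solve(c["mtx"],[uv[0],uv[1],1]);return -R.T@t,d
def onz(n,uv,z):
    o,d=ray(n,uv);return o+d*(z-o[2])/d[2]
def proj(n,X):
    c=camera_info(n);p=c["mtx"]@(c["R"]@np.array(X)+c["t"]);return p[:2]/p[2]
def wray(uv,o):
    c=camera_info("wrist");m=c["mtx"];a=(np.array(uv)-m[:2,2])/m[0,0];r=np.hypot(*a)
    d=np.array([*(a/r*np.sin(r)),np.cos(r)]);H=c["hand_eye"]
    return o["position"]+o["eef_rot"]@H[:3,3],o["eef_rot"]@H[:3,:3]@d
def wonz(uv,o,z):
    p,d=wray(uv,o);return p+d*(z-p[2])/d[2]
def wproj(X,o):
    c=camera_info("wrist");H=c["hand_eye"];m=c["mtx"]
    q=H[:3,:3].T@(o["eef_rot"].T@(np.array(X)-o["position"])-H[:3,3]);r=np.arctan2(np.hypot(q[0],q[1]),q[2])
    return m[:2,2]+m[0,0]*r*q[:2]/np.hypot(q[0],q[1])
E
python3 - <<'E'
import cv2,numpy as np
t=cv2.imread("pics/top0.png");s=cv2.imread("pics/scene0.png")
def c(im,x,y,w,h,W,H): return cv2.resize(im[y:y+h,x:x+w],(W,H),interpolation=cv2.INTER_CUBIC)
A=c(t,110,165,100,160,375,600)
B=c(s,155,165,100,190,300,570)[:300]
C=c(s,155,165,100,185,162,300)
out=np.zeros((600,800,3),np.uint8);out[:,:375]=A
out[:300,375:]=c(t,400,260,85,60,425,300)
out[300:,375:]=c(s,155,240,85,110,425,550)[250:550]
cv2.imwrite("pics/z1.png",out)
E
```

```text
(no output)
```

View pics/z1.png

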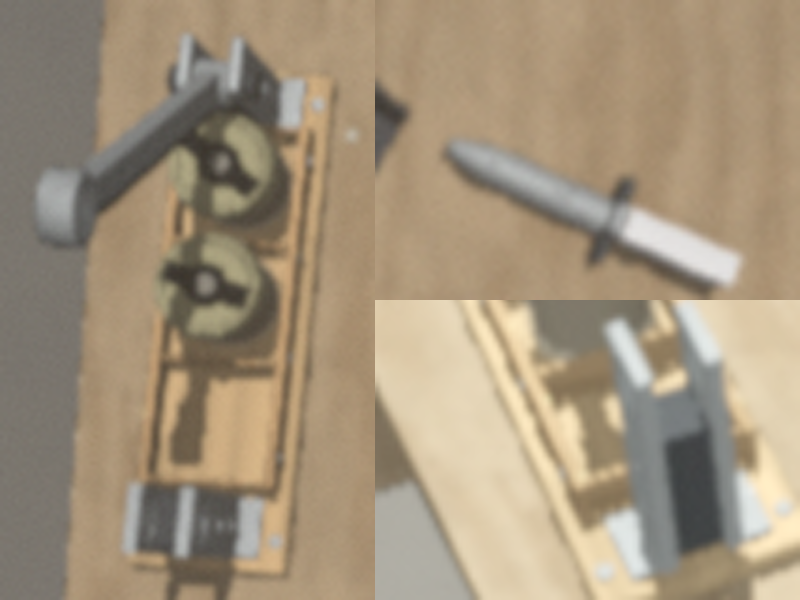

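The zoom shows the carrier in the top view: base corners at crop (284,575) and (332,80), right cheek top at (183,522), left cheek top at (131,520). The pin tip is at (447,147), collar at (610,222) and tab end at (735,270), with the shank pointing left and away.

```bash
python3 - <<'E'
from h import *
f=lambda x,y:(110+x/3.75,165+y/3.75)
g=lambda x,y:(400+(x-375)/5,260+y/5)
print("cam",ray("top",(0,0))[0],ray("scene",(0,0))[0])
a=onz("top",f(284,575),.012);b=onz("top",f(332,80),.012)
print("base FR,BR",a,b,np.linalg.norm(a-b))
u=(b-a)/np.linalg.norm(b-a);l=np.array([-u[1],u[0],0]);yaw=np.arctan2(u[1],u[0])
org=(a+b)/2+.048*l;org[2]=0;print("carrier",org,"yaw",yaw)
fk=[onz("top",f(*p),.123) for p in((131,485),(131,555),(183,485),(183,560))];print(fk)
for p in fk:print("carrier frame",(p-org)@u,(p-org)@l)
for p in((222,165),(207,288)):
  q=onz("top",f(*p),.087);print("jar",(q-org)@u,(q-org)@l)
tip=onz("top",g(447,147),.009);col=onz("top",g(610,222),.009);end=onz("top",g(738,270),.02)
print("pin",tip,col,end,np.linalg.norm(tip-col),np.arctan2(*(tip-col)[[1,0]]))
# jar by mask
im=cv2.imread("pics/top0.png")
j=onz("top",(293,287),.075);print("jar",j)
for n,p in(("bar end",(62,205)),):
  o,d=ray("top",f(*p)); 
  # intersect plane y=0 carrier
  s=((org-o)@l)/(d@l);q=o+d*s;q-=[0,0,0];print("bar eye",(q-org)@u,(q-org)@l,q[2])
  h=org+u*.124+[0,0,.102];r=q-h;print(np.linalg.norm(r),"ang",np.arctan2(r[2],-(r@u)))
E
```

```text
cam [ 0.3669 -0.0091  1.268 ] [-0.4255  0.5503  0.9378]
base FR,BR [0.3658 0.263  0.012 ] [0.6714 0.2496 0.012 ] 0.30590549559212293
carrier [0.5207 0.3043 0.    ] yaw -0.043865635815621515
[array([0.4132, 0.3254, 0.123 ]), array([0.375, 0.323, 0.123]), array([0.4139, 0.2969, 0.123 ]), array([0.3729, 0.2945, 0.123 ])]
carrier frame -0.10830504443396147 0.016408652897678917
carrier frame -0.14642181722437936 0.012324318066008247
carrier frame -0.10641614432716041 -0.011987700139488659
carrier frame -0.14727609035726325 -0.01623107353561387
jar 0.08061429978905446 -0.00559510082734911
jar 0.00820794997065374 -0.004310719064399329
pin [ 0.443  -0.2561  0.009 ] [ 0.4103 -0.3312  0.009 ] [ 0.3895 -0.3867  0.02  ] 0.08194203967932685 1.1602922053923685
jar [0.4382 0.0215 0.075 ]
bar eye 0.01117453355285523 3.142873627202288e-17 0.3319932114419293
0.2561766249843802 ang 1.114729208795631
```

```bash
cat >> h.py <<'E'
from scipy.spatial.transform import Rotation as Rn
def rot(yaw):
    c,s=np.cos(yaw),np.sin(yaw);return np.array([[c,s,0],[s,-c,0],[0,0,-1.]])
def go(p,yaw):
    o=env.get_obs();R=o["eef_rot"];return R.T@(np.array(p)-o["position"]),Rn.from_matrix(R.T@rot(yaw)).as_rotvec()
E
python3 - <<'E'
from h import *
print(go((.44,-.3,.25),-.044));print(go((.40,.02,.25),-.044))
E
```

```text
(array([ 0.3027, -0.2115,  0.0028]), array([-0.0014,  0.0004,  0.4118]))
(array([ 0.3805, -0.5244,  0.0032]), array([-0.0014,  0.0004,  0.4118]))
```

Emit:
{"api": "steer_hand", "payload": {"steps": {"plan": [[0.076,-0.053,0,0,0,0.1,1],[0.15,-0.106,0,0,0,0.2,1],[0.227,-0.159,0,0,0,0.3,1],[0.303,-0.211,0.003,0,0,0.41,1],[0.303,-0.211,0.003,0,0,0.41,1],[0.303,-0.211,0.003,0,0,0.41,1],[0.303,-0.211,0.003,0,0,0.41,1],[0.303,-0.211,0.003,0,0,0.41,1],[0.38,-0.524,0.003,0,0,0.41,1],[0.38,-0.524,0.003,0,0,0.41,1],[0.38,-0.524,0.003,0,0,0.41,1],[0.38,-0.524,0.003,0,0,0.41,1]]}}}

```text
time: 1.3
position: [0.4145, -0.1004, 0.25]
eef_rot: [[0.999, -0.042, -0.0], [-0.042, -0.999, -0.0], [-0.0, 0.0, -1.0]]
ft_force: [0.7, 0.4, -0.8]
opening: 0.999
grip_force: 0.0
```

Emit:
{"api": "steer_hand", "payload": {"steps": {"plan": [[0.05,-0.16,0,0,0,0,1],[0.05,-0.16,0,0,0,0,1],[0.05,-0.16,0,0,0,0,1],[0.05,-0.16,0,0,0,0,1]]}}}

```text
time: 1.7
position: [0.4724, 0.0607, 0.2504]
eef_rot: [[0.999, -0.037, 0.001], [-0.037, -0.999, 0.002], [0.0, -0.002, -1.0]]
ft_force: [1.4, -0.1, -0.4]
opening: 1.001
grip_force: 0.0
```

```bash
python3 - <<'E'
from h import *
o=env.get_obs();np.savez("o1.npz",position=o["position"],eef_rot=o["eef_rot"]);im=snapshot("wrist")[:,:,::-1].copy();cv2.imwrite("pics/w1r.png",im)
print(o["position"],o["eef_rot"])
for z in(.075,0):
  print(wproj((.438,.0215,z),o))
cv2.imwrite("pics/w1.png",im)
E
```

```text
[0.4724 0.0607 0.2504] [[ 0.9993 -0.0366  0.0005]
 [-0.0366 -0.9993  0.0017]
 [ 0.0005 -0.0017 -1.    ]]
[366.1265 269.5887]
[357.2238 246.0795]
```

View pics/w1.png

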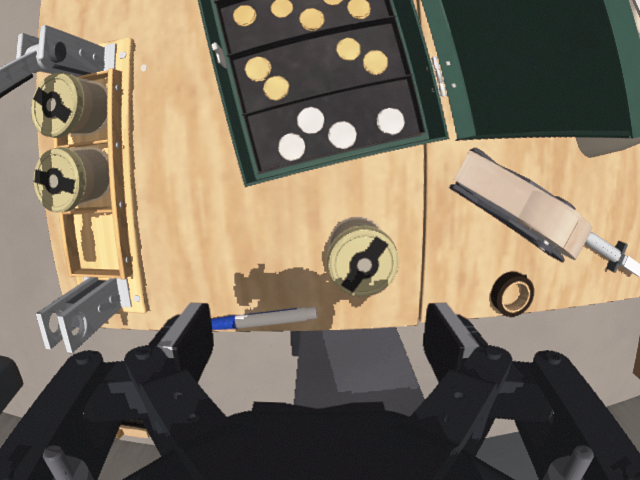

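The wrist view shows the jar lid centre at about (364,264). The carrier is at left, with its base's right edge from (132,40) to (145,311), lids at (52,105) and (54,181), and the fork at (75,315). The marker is at (265,320) and the tape at (513,293).

```bash
python3 - <<'E'
from h import *
o=dict(np.load("o1.npz"))
print("jar",wonz((364,264),o,.075))
a=wonz((145,311),o,.012);b=wonz((132,39),o,.012);print(a,b,np.linalg.norm(a-b))
u=(b-a)/np.linalg.norm(b-a);l=np.array([-u[1],u[0],0]);print(np.arctan2(u[1],u[0]),(a+b)/2+.048*l)
print("lids",wonz((52,105),o,.087),wonz((54,181),o,.087))
print("screws",[wonz(p,o,.012) for p in((137,298),(124,55))])
oo=env.get_obs();p=wonz((364,264),o,.075)
print(go((p[0],p[1],.16),-.044),go((p[0],p[1],.066),-.044))
im=cv2.imread("pics/w1r.png");hsv=cv2.cvtColor(im,cv2.COLOR_BGR2HSV)
t=cv2.imread("pics/top0.png")
for n,i,(x,y) in(("w",im,(364,264)),):
  print(hsv[235:300:8,364].tolist(),hsv[264,330:400:8].tolist())
E
```

```text
jar [0.443  0.0233 0.075 ]
[0.3726 0.2635 0.012 ] [0.6733 0.2474 0.012 ] 0.3011264571663753
-0.05333512738534107 [0.5255 0.3034 0.012 ]
lids [0.6038 0.296  0.087 ] [0.5337 0.3002 0.087 ]
screws [array([0.3888, 0.2706, 0.012 ]), array([0.657, 0.257, 0.012])]
(array([-0.0283,  0.0393,  0.0902]), array([-0.002 , -0.0003,  0.0084])) (array([-0.0283,  0.0395,  0.1842]), array([-0.002 , -0.0003,  0.0084]))
[[23, 76, 191], [24, 74, 223], [21, 68, 105], [15, 36, 183], [16, 35, 187], [8, 35, 29], [23, 74, 110], [23, 78, 102], [16, 101, 116]] [[23, 75, 194], [24, 76, 222], [24, 76, 222], [0, 12, 43], [16, 34, 187], [17, 37, 188], [21, 64, 91], [23, 75, 220], [24, 76, 217]]
```

Emit:
{"api": "steer_hand", "payload": {"steps": {"plan": [[-0.03,0.04,0,0,0,0.008,1],[-0.03,0.04,0.05,0,0,0.008,1],[-0.03,0.04,0.1,0,0,0.008,1],[-0.03,0.04,0.13,0,0,0.008,1],[-0.03,0.04,0.16,0,0,0.008,1],[-0.03,0.04,0.175,0,0,0.008,1],[-0.03,0.04,0.19,0,0,0.008,1],[-0.03,0.04,0.19,0,0,0.008,1],[-0.03,0.04,0.19,0,0,0.008,0.6],[-0.03,0.04,0.19,0,0,0.008,0.5],[-0.03,0.04,0.19,0,0,0.008,0.4],[-0.03,0.04,0.19,0,0,0.008,0.4]]}, "grip_force": 40}}

```text
time: 2.95
position: [0.4413, 0.0172, 0.0615]
eef_rot: [[0.999, -0.05, 0.002], [-0.05, -0.999, 0.0], [0.002, -0.0, -1.0]]
ft_force: [-1.1, 3.4, 6.6]
opening: 0.718
grip_force: 42.7
```

Emit:
{"api": "steer_hand", "payload": {"steps": {"plan": [[0,0,0,0,0,0,0.3],[0,0,0,0,0,0,0.3],[0,0,0,0,0,0,0.3]]}}}

```text
time: 3.25
position: [0.4413, 0.0172, 0.0615]
eef_rot: [[0.999, -0.05, 0.002], [-0.05, -0.999, 0.0], [0.002, -0.0, -1.0]]
ft_force: [-0.8, 4.0, 5.5]
opening: 0.721
grip_force: 42.7
```

```bash
python3 - <<'E'
from h import *
o=env.get_obs();im=snapshot("wrist")[:,:,::-1];cv2.imwrite("pics/w2.png",im)
for x in (-.0315,.0315):print(wproj(o["position"]+np.array([x,0,.075-.0604]),o))
print(o["position"])
E
```

```text
[322.2045 429.6466]
[312.9114 272.1956]
[0.4413 0.0172 0.0615]
```

View pics/w2.png

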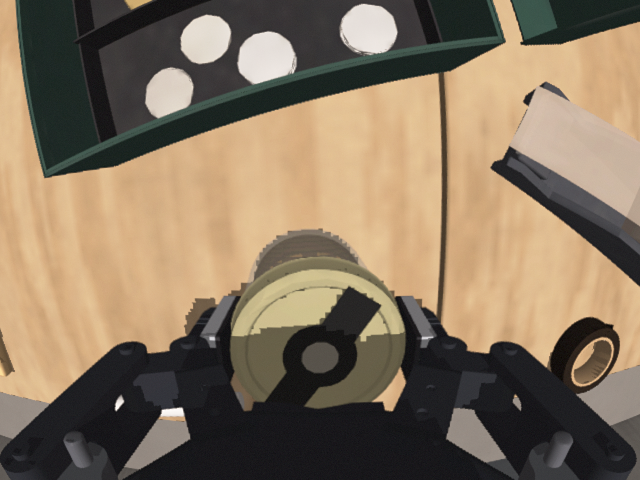

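The jar is held at 42 N with the lid centred at about (320,352), between the pads. I'll lift it and look at the bay from beside it.

Emit:
{"api": "steer_hand", "payload": {"steps": {"plan": [[0,0,-0.03,0,0,0,0.3],[0,0,-0.07,0,0,0,0.3],[0,0,-0.11,0,0,0,0.3],[0,0,-0.15,0,0,0,0.3],[0,-0.02,-0.19,0,0,0,0.3],[0,-0.06,-0.19,0,0,0,0.3],[0,-0.1,-0.19,0,0,0,0.3],[0,-0.14,-0.19,0,0,0,0.3],[0,-0.18,-0.19,0,0,0,0.3],[0,-0.18,-0.19,0,0,0,0.3],[0,-0.18,-0.19,0,0,0,0.3],[0,-0.18,-0.19,0,0,0,0.3]]}}}

```text
time: 4.5
position: [0.4495, 0.1954, 0.2503]
eef_rot: [[0.999, -0.051, -0.0], [-0.051, -0.999, -0.001], [-0.0, 0.001, -1.0]]
ft_force: [0.1, 0.4, -2.1]
opening: 0.724
grip_force: 44.8
```

```bash
python3 - <<'E'
from h import *
o=env.get_obs();np.savez("o3.npz",position=o["position"],eef_rot=o["eef_rot"]);im=snapshot("wrist")[:,:,::-1];cv2.imwrite("pics/w3.png",im)
E
```

```text
(no output)
```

View pics/w3.png

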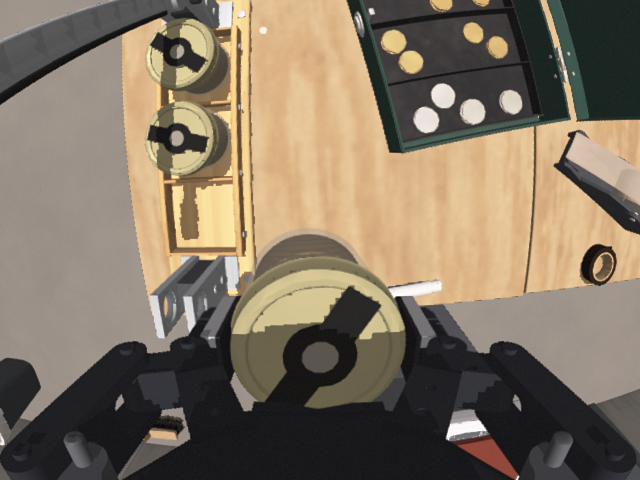

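The view shows the empty bay at x≈165–240, y≈178–252, with lids at (177,50) and (177,139), fork cheeks at (175,295) and (208,290), and the bar at upper left. I'll measure the bay from intensity profiles.

```bash
python3 - <<'E'
from h import *
o=dict(np.load("o3.npz"));im=cv2.imread("pics/w3.png");g=cv2.cvtColor(im,cv2.COLOR_BGR2GRAY)
print("row 230, x150..260",g[226:234,150:262].mean(0).astype(int).tolist())
print("col 222 y165..275",g[165:275,215:228].mean(1).astype(int).tolist())
P=lambda u,v,z:wonz((u,v),o,z)
for nm,p,z in(("lid far",(177,50),.087),("lid mid",(177,139),.087),("baseR front",(253,262),.012),("baseR back",(248,2),.012)):print(nm,P(*p,z))
q=P(320,355,.25+.0135);print("held lid centre rel tcp (tool)",o["eef_rot"].T@(q-o["position"]))
E
```

```text
row 230, x150..260 [195, 196, 197, 198, 200, 198, 196, 193, 190, 187, 184, 179, 180, 192, 198, 197, 187, 145, 93, 79, 74, 73, 72, 71, 78, 144, 218, 218, 215, 215, 211, 128, 106, 107, 106, 108, 107, 108, 109, 110, 112, 113, 114, 113, 111, 109, 106, 113, 174, 211, 216, 217, 219, 221, 223, 225, 226, 225, 224, 224, 225, 224, 222, 219, 216, 216, 215, 217, 217, 219, 220, 222, 224, 225, 226, 227, 227, 228, 228, 229, 228, 229, 230, 231, 214, 193, 193, 197, 199, 191, 151, 82, 86, 103, 103, 173, 184, 214, 220, 220, 212, 191, 150, 118, 155, 193, 193, 192, 191, 190, 189, 189]
col 222 y165..275 [117, 117, 117, 117, 117, 118, 121, 125, 131, 136, 147, 102, 113, 186, 197, 154, 113, 115, 120, 151, 188, 224, 224, 224, 224, 224, 224, 224, 224, 223, 223, 224, 223, 224, 223, 224, 223, 223, 223, 223, 223, 223, 223, 223, 223, 223, 223, 223, 223, 222, 223, 223, 223, 223, 223, 223, 222, 222, 222, 222, 222, 222, 222, 222, 222, 222, 222, 222, 221, 221, 221, 222, 221, 221, 221, 221, 221, 220, 221, 221, 222, 205, 134, 102, 107, 106, 110, 155, 190, 188, 161, 146, 156, 146, 135, 132, 130, 127, 124, 121, 120, 118, 115, 111, 110, 108, 107, 107, 107, 105]
lid far [0.606  0.2983 0.087 ]
lid mid [0.5331 0.3017 0.087 ]
baseR front [0.4063 0.2635 0.012 ]
baseR back [0.6705 0.2522 0.012 ]
held lid centre rel tcp (tool) [ 0.0017  0.0006 -0.0132]
```

```bash
python3 - <<'E'
from h import *
o=dict(np.load("o3.npz"));P=lambda u,v,z:wonz((u,v),o,z)
yw=-.05;u=np.array([np.cos(yw),np.sin(yw),0]);l=np.array([-u[1],u[0],0])
R=P(234,230,.034);L=P(166.5,230,.034);Lf=P(175,230,.012)
F=P(221,180,.034);N=P(221,252,.034);Nf=P(221,246.5,.012)
print("y:",R@l,L@l,Lf@l,"mid",(R+L)@l/2,"w",(L-R)@l)
print("x:",F@u,N@u,Nf@u,"mid",(F+N)@u/2,"w",(F-N)@u)
for nm,org in(("top",(.5207,.3043,0)),("wr",(.5255,.3034,0))):print(nm,np.array(org)@l,np.array(org)@u-.066)
m=(F+N)@u/2*u+(R+L)@l/2*l; print("bay world",m)
tgt=m-.0017*u; print("go hover",go((tgt[0],tgt[1],.25),yw), "dz to place",go((tgt[0],tgt[1],.0745),yw)[0])
E
```

```text
y: 0.29624499399464305 0.36551898757269013 0.3653897043046085 mid 0.33088199078366654 w 0.06927399357804705
x: 0.478682009622336 0.40963644272395155 0.40906849998446015 mid 0.44415922617314374 w 0.06904556689838444
top 0.32994385767743045 0.4388405993785916
wr 0.32928488245557425 0.44367958188083084
bay world [0.4601 0.3083 0.    ]
go hover (array([ 0.0029, -0.1135,  0.0002]), array([ 0.0008, -0.    , -0.0021])) dz to place [ 0.0029 -0.1137  0.1757]
```

Bay measures 69.3 × 69.0 mm, as given, with its centre at (0.460, 0.308). I'll enter sideways and low.

Emit:
{"api": "steer_hand", "payload": {"steps": {"plan": [[0,0,0.04,0,0,0,0.3],[0,0,0.08,0,0,0,0.3],[0,0,0.12,0,0,0,0.3],[0.003,-0.02,0.12,0,0,0,0.3],[0.003,-0.04,0.12,0,0,0,0.3],[0.003,-0.06,0.12,0,0,0,0.3],[0.003,-0.07,0.12,0,0,0,0.3],[0.003,-0.08,0.12,0,0,0,0.3],[0.003,-0.09,0.12,0,0,0,0.3],[0.003,-0.1,0.12,0,0,0,0.3],[0.003,-0.1135,0.12,0,0,0,0.3],[0.003,-0.1135,0.12,0,0,0,0.3]]}}}

```text
time: 5.75
position: [0.4577, 0.3119, 0.1305]
eef_rot: [[0.999, -0.048, -0.0], [-0.048, -0.999, 0.001], [-0.0, -0.001, -1.0]]
ft_force: [-0.9, 0.2, -1.6]
opening: 0.723
grip_force: 45.1
```

```bash
python3 -c "
from h import *
print(go((.4584,.3084,.13),-.05))"
```

```text
(array([0.0009, 0.0035, 0.0005]), array([-0.0014,  0.0001,  0.0018]))
```

Emit:
{"api": "steer_hand", "payload": {"steps": {"plan": [[0.001,0.0035,0,0,0,0,0.3],[0.001,0.0035,0,0,0,0,0.3],[0.001,0.0035,0.015,0,0,0,0.3],[0.001,0.0035,0.03,0,0,0,0.3],[0.001,0.0035,0.04,0,0,0,0.3],[0.001,0.0035,0.048,0,0,0,0.3],[0.001,0.0035,0.052,0,0,0,0.3],[0.001,0.0035,0.055,0,0,0,0.3],[0.001,0.0035,0.055,0,0,0,0.3]]}}}

```text
time: 6.65
position: [0.4589, 0.3063, 0.0752]
eef_rot: [[0.999, -0.05, -0.0], [-0.05, -0.999, 0.0], [-0.0, -0.0, -1.0]]
ft_force: [-0.1, -0.6, -1.7]
opening: 0.72
grip_force: 45.2
```

Emit:
{"api": "steer_hand", "payload": {"steps": {"plan": [[0,-0.001,0.001,0,0,0,0.3],[0,-0.001,0.002,0,0,0,0.3],[0,-0.001,0.0025,0,0,0,0.3]]}}}

```text
time: 6.95
position: [0.4594, 0.3077, 0.0736]
eef_rot: [[0.999, -0.05, 0.001], [-0.05, -0.999, 0.001], [0.001, -0.001, -1.0]]
ft_force: [-1.5, -0.4, 6.9]
opening: 0.724
grip_force: 45.6
```

Emit:
{"api": "steer_hand", "payload": {"steps": {"plan": [[0,0,0,0,0,0,0.85],[0,0,0,0,0,0,1],[0,0,0,0,0,0,1],[0,0,-0.02,0,0,0,1],[0,0,-0.05,0,0,0,1],[0,0,-0.07,0,0,0,1],[0,0.03,-0.07,0,0,0,1],[0,0.07,-0.07,0,0,0,1],[0,0.12,-0.08,0,0,0,0.5],[0,0.15,-0.12,0,0,0,0],[0,0.15,-0.17,0,0,0,0],[0,0.15,-0.2,0,0,0,0]]}}}

```text
time: 8.15
position: [0.4521, 0.1564, 0.2763]
eef_rot: [[0.999, -0.053, 0.003], [-0.053, -0.999, 0.0], [0.003, -0.0, -1.0]]
ft_force: [1.1, 1.0, 0.6]
opening: 0.33
grip_force: 0.0
```

```bash
python3 - <<'E'
from h import *
o=env.get_obs();im=snapshot("wrist")[:,:,::-1];cv2.imwrite("pics/w4.png",im);cv2.imwrite("pics/s4.png",snapshot("scene")[:,:,::-1])
print(o["position"],o["eef_rot"][:,0])
yw=-.047;u=np.array([np.cos(yw),np.sin(yw),0]);l=np.array([-u[1],u[0],0])
org=np.array([.4601,.3083,0])+.066*u;print("org",org)
h=org+.124*u+[0,0,.102]
print("bay/jar px",wproj((.4601,.3083,.087),o))
def W(th,s=.205,off=.009,cl=0):
    c=h+s*np.array([*(-np.cos(th)*u[:2]),np.sin(th)])+(off+cl)*np.array([*(np.sin(th)*u[:2]),np.cos(th)])
    return c+.011*u+[0,0,.022]   # TCP
R=rot(yw);ref=W(1.1,cl=.03);
print("start",ref,go(ref+[0,0,.08],yw),go(ref,yw)[0])
for th in np.arange(1.1,-.05,-.1):print(round(th,2),R.T@(W(th)-ref),W(th))
print(0,R.T@(W(0)-ref),W(0))
E
```

```text
[0.4521 0.1564 0.2763] [ 0.9986 -0.0527  0.0033]
org [0.526  0.3052 0.    ]
bay/jar px [151.0893 229.4235]
start [0.6027 0.3016 0.3244] (array([ 0.1428, -0.1513, -0.1257]), array([-0.0014, -0.0074, -0.004 ])) [ 0.1422 -0.1511 -0.0457]
1.1 [-0.0267 -0.      0.0136] [0.576  0.3028 0.3108]
1.0 [-0.045  0.     0.023] [0.5578 0.3037 0.3014]
0.9 [-0.0621 -0.      0.0342] [0.5406 0.3045 0.2902]
0.8 [-0.0781 -0.      0.0471] [0.5247 0.3053 0.2773]
0.7 [-0.0928  0.      0.0614] [0.5101 0.306  0.2629]
0.6 [-0.1059  0.      0.0772] [0.4969 0.3066 0.2472]
0.5 [-0.1174 -0.      0.0942] [0.4855 0.3071 0.2302]
0.4 [-0.1271  0.      0.1123] [0.4758 0.3076 0.2121]
0.3 [-0.135   0.      0.1312] [0.4679 0.3079 0.1932]
0.2 [-0.1409 -0.      0.1508] [0.462  0.3082 0.1735]
0.1 [-0.1448  0.      0.171 ] [0.458  0.3084 0.1534]
-0.0 [-0.1468  0.      0.1914] [0.4561 0.3085 0.133 ]
0 [-0.1468  0.      0.1914] [0.4561 0.3085 0.133 ]
```

View pics/w4.png

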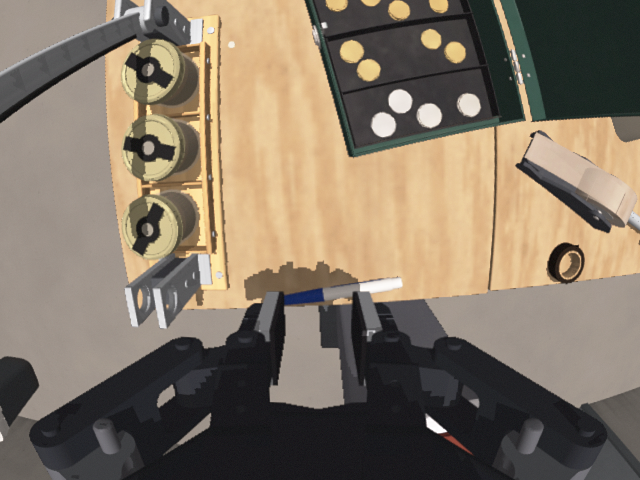

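The jar stands in the near bay (lid at (151,226), in line with the others), and the bar is untouched. Next, over the bar.

Emit:
{"api": "steer_hand", "payload": {"steps": {"plan": [[0.02,0,-0.045,0,0,0,0],[0.05,0,-0.085,0,0,0,0],[0.09,0,-0.11,0,0,0,0],[0.13,0,-0.126,0,-0.004,-0.004,0],[0.14,-0.04,-0.126,0,-0.004,-0.004,0],[0.143,-0.08,-0.126,0,-0.004,-0.004,0],[0.143,-0.12,-0.126,0,-0.004,-0.004,0],[0.143,-0.151,-0.126,0,-0.004,-0.004,0],[0.143,-0.151,-0.126,0,-0.004,-0.004,0],[0.143,-0.151,-0.126,0,-0.004,-0.004,0]]}}}

```text
time: 9.25
position: [0.6015, 0.302, 0.3975]
eef_rot: [[0.999, -0.044, -0.006], [-0.044, -0.999, -0.0], [-0.006, 0.001, -1.0]]
ft_force: [0.4, -0.4, -0.1]
opening: -0.004
grip_force: 0.0
```

```bash
python3 -c "
from h import *
print(go((.6027,.3016,.3244),-.047))"
```

```text
(array([0.0016, 0.0003, 0.0731]), array([0.0006, 0.0057, 0.0028]))
```

Emit:
{"api": "steer_hand", "payload": {"steps": {"plan": [[0.002,0,0.04,0,0.006,0.003,0],[0.002,0,0.073,0,0.006,0.003,0],[-0.012,0,0.08,0,0.006,0.003,0],[-0.025,0,0.087,0,0.006,0.003,0],[-0.034,0,0.091,0,0.006,0.003,0],[-0.043,0,0.096,0,0.006,0.003,0],[-0.052,0,0.101,0,0.006,0.003,0],[-0.06,0,0.107,0,0.006,0.003,0]]}}}

```text
time: 10.05
position: [0.5412, 0.3035, 0.2922]
eef_rot: [[0.999, -0.05, 0.003], [-0.05, -0.999, -0.0], [0.003, -0.0, -1.0]]
ft_force: [-0.5, -1.9, 2.3]
opening: -0.003
grip_force: 0.9
```

Emit:
{"api": "steer_hand", "payload": {"steps": {"plan": [[-0.008,0,0.006,0,0,0,0],[-0.016,0,0.013,0,0,0,0],[-0.023,0,0.02,0,0,0,0],[-0.03,0,0.027,0,0,0,0]]}}}

```text
time: 10.45
position: [0.5108, 0.3057, 0.2645]
eef_rot: [[0.999, -0.049, 0.002], [-0.049, -0.999, 0.0], [0.002, -0.0, -1.0]]
ft_force: [-0.4, -0.1, 2.6]
opening: -0.002
grip_force: 0.8
```

```bash
python3 -c "
from h import *
print(go((.5101,.306,.2629),-.047))
cv2.imwrite('pics/s5.png',snapshot('scene')[130:360,100:300,::-1].repeat(2,0).repeat(2,1))"
```

```text
(array([-0.0007, -0.0003,  0.0016]), array([-0.0004, -0.0019, -0.0018]))
```

View pics/s5.png

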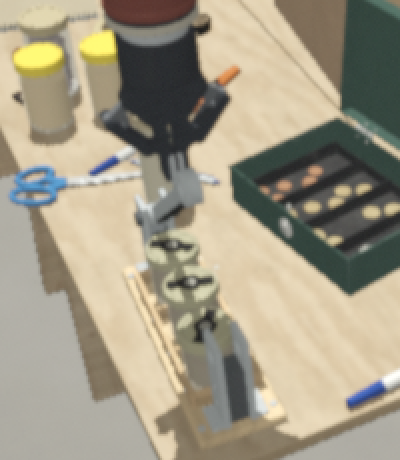

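The bar swings down under the fingertips, clear of the lids. I'll continue along the arc.

Emit:
{"api": "steer_hand", "payload": {"steps": {"plan": [[-0.007,0,0.009,0,0,0,0],[-0.014,0,0.017,0,0,0,0],[-0.02,0,0.026,0,0,0,0],[-0.025,0,0.034,0,0,0,0],[-0.03,0,0.043,0,0,0,0],[-0.035,0,0.052,0,0,0,0],[-0.039,0,0.062,0,0,0,0],[-0.043,0,0.071,0,0,0,0],[-0.046,0,0.081,0,0,0,0],[-0.049,0,0.091,0,0,0,0],[-0.053,0,0.111,0,0,0,0],[-0.054,0,0.122,0,0,0,0]]}}}

```text
time: 11.7
position: [0.4571, 0.3076, 0.1412]
eef_rot: [[0.999, -0.049, 0.001], [-0.049, -0.999, -0.001], [0.001, 0.001, -1.0]]
ft_force: [-1.1, -0.3, 1.0]
opening: -0.001
grip_force: 0.6
```

Emit:
{"api": "steer_hand", "payload": {"steps": {"plan": [[0,0,0.003,0,0,0,0],[0,0,0.006,0,0,0,0],[0,0,0.008,0,0,0,0]]}}}

```text
time: 12.0
position: [0.4582, 0.308, 0.1351]
eef_rot: [[0.999, -0.049, 0.002], [-0.049, -0.999, 0.0], [0.002, -0.0, -1.0]]
ft_force: [-0.2, -0.2, 0.7]
opening: -0.002
grip_force: 0.5
```

Emit:
{"api": "steer_hand", "payload": {"steps": {"plan": [[0,0,0.001,0,0,0,0],[0,0,0.002,0,0,0,0],[0,0,0.003,0,0,0,0]]}}}

```text
time: 12.3
position: [0.4581, 0.3081, 0.133]
eef_rot: [[0.999, -0.049, 0.003], [-0.049, -0.999, -0.0], [0.003, -0.0, -1.0]]
ft_force: [-6.3, -4.1, 19.2]
opening: -0.002
grip_force: 9.1
```

Emit:
{"api": "steer_hand", "payload": {"steps": {"plan": [[0,0,0.001,0,0,0,0],[0,0,0.002,0,0,0,0]]}}}

```text
time: 12.5
position: [0.4582, 0.3083, 0.1328]
eef_rot: [[0.999, -0.049, 0.004], [-0.049, -0.999, -0.001], [0.004, 0.001, -1.0]]
ft_force: [-13.2, -9.7, 37.5]
opening: -0.003
grip_force: 18.9
```

Emit:
{"api": "steer_hand", "payload": {"steps": {"plan": [[0,0,-0.03,0,0,0,0],[0,0,-0.08,0,0,0,0],[0,0,-0.117,0,0,0,0.3]]}}}

```text
time: 12.8
position: [0.4579, 0.3083, 0.2496]
eef_rot: [[0.999, -0.049, 0.003], [-0.049, -0.999, 0.001], [0.003, -0.001, -1.0]]
ft_force: [-0.0, 1.2, 0.2]
opening: 0.158
grip_force: 0.0
```

```bash
python3 - <<'E'
from h import *
o=env.get_obs();print(o["joints"]);p=np.array([.4103,-.3312,0])+(-.10)*np.array([np.cos(1.16),np.sin(1.16),0])
print(p);print(go((.50,0,.25),.5),go((*p[:2],.25),1.16))
E
```

```text
[ 0.0281  0.2158 -0.7991  1.6813  0.1614  1.3087 -2.4207]
[ 0.3704 -0.4229  0.    ]
(array([ 0.0572,  0.3059, -0.0005]), array([-0.0001, -0.0037, -0.5489])) (array([-0.0516,  0.7346, -0.0014]), array([ 0.0011, -0.0037, -1.2089]))
```

Emit:
{"api": "steer_hand", "payload": {"steps": {"plan": [[0,0.04,0,0,0,-0.08,0.6],[0,0.09,0,0,0,-0.18,1],[0.003,0.14,0,0,0,-0.3,1],[0.005,0.19,0,0,0,-0.4,1],[0.007,0.24,0,0,0,-0.5,1],[0.008,0.29,0,0,0,-0.6,1],[0.008,0.34,0,0,0,-0.7,1],[0.006,0.39,0,0,0,-0.8,1],[0.002,0.44,0,0,0,-0.9,1],[-0.005,0.49,0,0,0,-1.0,1],[-0.012,0.54,0,0,0,-1.1,1],[-0.02,0.59,0,0,0,-1.2,1]]}}}

```text
time: 14.0
position: [0.411, -0.2683, 0.2473]
eef_rot: [[0.404, 0.915, 0.003], [0.915, -0.404, -0.001], [0.0, 0.003, -1.0]]
ft_force: [2.1, 0.2, -0.4]
opening: 1.002
grip_force: 0.0
```

```bash
python3 -c "
from h import *
print(go((.3704,-.4229,.25),1.16),env.get_obs()['joints'])"
```

```text
(array([-0.1578,  0.0253, -0.0026]), array([ 0.0031, -0.0002, -0.005 ])) [ 0.7336  0.0247 -0.2485  1.8403  0.0059  1.2743  0.0677]
```

Emit:
{"api": "steer_hand", "payload": {"steps": {"plan": [[-0.05,0.01,0,0,0,0,1],[-0.1,0.02,0,0,0,0,1],[-0.15,0.025,-0.002,0,0,-0.005,1],[-0.15,0.025,-0.002,0,0,-0.005,1],[-0.15,0.025,-0.002,0,0,-0.005,1]]}}}

```text
time: 14.5
position: [0.3724, -0.4148, 0.2486]
eef_rot: [[0.406, 0.914, 0.002], [0.914, -0.406, 0.0], [0.001, 0.002, -1.0]]
ft_force: [0.2, 0.6, 0.3]
opening: 0.997
grip_force: 0.0
```

```bash
python3 - <<'E'
from h import *
o=env.get_obs();np.savez("o6.npz",position=o["position"],eef_rot=o["eef_rot"]);im=snapshot("wrist")[:,:,::-1].copy()
print(o["position"],o["eef_rot"][:,0],[wproj(p,o) for p in((.443,-.2561,.009),(.4103,-.3312,.009),(.3895,-.3867,.02))])
cv2.imwrite("pics/w6r.png",im)
print(wproj((.40,-.35,.01),o))
cv2.imwrite("pics/w6.png",cv2.resize(im[100:400,120:520],(800,600),interpolation=cv2.INTER_CUBIC))
E
```

```text
[ 0.3724 -0.4148  0.2486] [0.4059 0.9139 0.0008] [array([317.1524,  40.3944]), array([317.7233, 122.2402]), array([321.4509, 184.5074])]
[315.8353 144.3196]
```

View pics/w6.png

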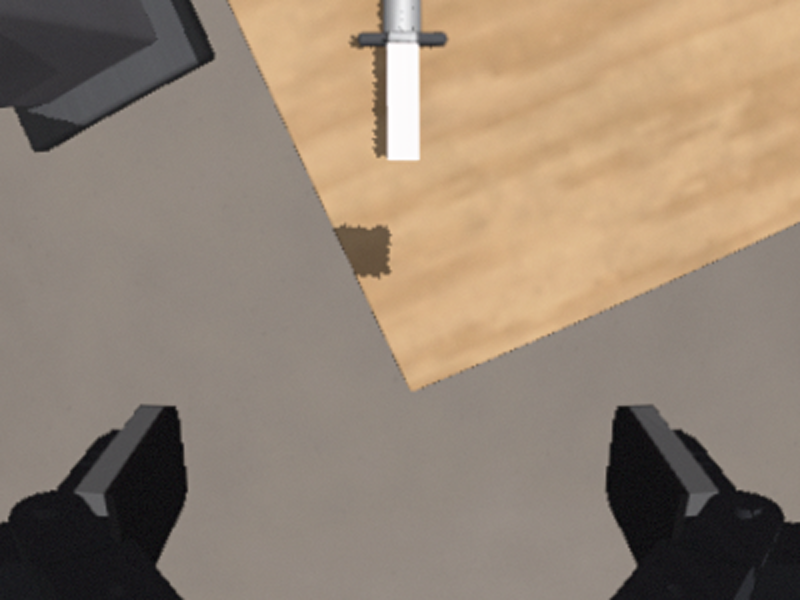

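The crop shows the pin aligned with the image column: tab top from (403,43) to (403,160), collar at (403,39), the shank further up. In full-image pixels that is column ≈321.6, rows 121–180.

```bash
python3 - <<'E'
from h import *
o=dict(np.load("o6.npz"));im=cv2.imread("pics/w6r.png")
g=cv2.cvtColor(im,cv2.COLOR_BGR2HSV)
m=((g[:,:,2]>225)&(g[:,:,1]<25)).astype(np.uint8);m[:, :300]=0;m[:,345:]=0;m[:118]=0;m[190:]=0
ys,xs=np.nonzero(m);print(len(xs),xs.min(),xs.max(),ys.min(),ys.max())
pts=[]
for y in range(ys.min()+3,ys.max()-2):
    r=xs[ys==y];pts.append(wonz(((r.min()+r.max())/2,y),o,.026))
pts=np.array(pts);vx,vy,cx,cy=cv2.fitLine(pts[:,:2].astype(np.float32),cv2.DIST_L2,0,.01,.01).ravel()
print("yaw",np.arctan2(vy,vx)%np.pi, np.linalg.norm(pts[0]-pts[-1]))
c=(xs.min()+xs.max())/2
A=wonz((c,ys.min()-.5),o,.026);B=wonz((c,ys.max()+.5),o,.026);print("tab ends",A,B,np.linalg.norm(A-B),"w",np.linalg.norm(wonz((xs.min()-.5,150),o,.026)-wonz((xs.max()+.5,150),o,.026)))
yaw=np.arctan2(A[1]-B[1],A[0]-B[0]);d=np.array([np.cos(yaw),np.sin(yaw),0]);print(yaw)
G=(A-6e-3*0+B)/2+ (9e-3)*d   # tab centre is at x=-33; grip at -24
G[2]=.026;print("grip",G,"origin est",G+.024*d)
print(go((G[0],G[1],.12),yaw),go((G[0],G[1],.026),yaw))
E
```

```text
879 314 329 118 179Traceback (most recent call last):
  File "<stdin>", line 8, in <module>
    return umr_minimum(a, axis, None, out, keepdims, initial, where)
ValueError: zero-size array to reduction operation minimum which has no identity
```

```bash
python3 - <<'E'
from h import *
o=dict(np.load("o6.npz"));im=cv2.imread("pics/w6r.png")
g=cv2.cvtColor(im,cv2.COLOR_BGR2HSV)
m=((g[:,:,2]>225)&(g[:,:,1]<25)).astype(np.uint8);m[:, :300]=0;m[:,345:]=0;m[:121]=0;m[190:]=0
ys,xs=np.nonzero(m);print(len(xs),xs.min(),xs.max(),ys.min(),ys.max())
pts=np.array([wonz((xs[ys==y].mean(),y),o,.026) for y in np.unique(ys)[2:-2]])
vx,vy,cx,cy=cv2.fitLine(pts[:,:2].astype(np.float32),cv2.DIST_L2,0,.01,.01).ravel()
yaw=np.arctan2(vy,vx)%np.pi
c=(xs.min()+xs.max())/2
A=wonz((c,ys.min()-.5),o,.026);B=wonz((c,ys.max()+.5),o,.026);print("tab",A,B,np.linalg.norm(A-B),"w",np.linalg.norm(wonz((xs.min()-.5,150),o,.026)-wonz((xs.max()+.5,150),o,.026)))
d=np.array([np.cos(yaw),np.sin(yaw),0]);print("yaw",yaw)
G=(A+B)/2+.009*d;print("grip",G,"origin est",G+.024*d)
print(go((G[0],G[1],.12),yaw),go((G[0],G[1],.026),yaw))
E
```

```text
874 314 329 122 179
tab [ 0.4132 -0.333   0.026 ] [ 0.3916 -0.3819  0.026 ] 0.05346847932439876 w 0.014554711340133386
yaw 1.1562675
grip [ 0.406  -0.3492  0.026 ] origin est [ 0.4157 -0.3272  0.026 ]
(array([0.0717, 0.0038, 0.1288]), array([ 0.0018, -0.0012, -0.001 ])) (array([0.0715, 0.0036, 0.2228]), array([ 0.0018, -0.0012, -0.001 ]))
```

Emit:
{"api": "steer_hand", "payload": {"steps": {"plan": [[0.04,0.004,0.02,0,0,0,1],[0.072,0.004,0.05,0,0,0,1],[0.072,0.004,0.1,0,0,0,1],[0.072,0.004,0.14,0,0,0,1],[0.072,0.004,0.17,0,0,0,1],[0.072,0.004,0.2,0,0,0,1],[0.072,0.004,0.215,0,0,0,1],[0.072,0.004,0.223,0,0,0,1],[0.072,0.004,0.223,0,0,0,1]]}, "grip_force": 100}}

```text
time: 15.45
position: [0.4067, -0.3478, 0.0254]
eef_rot: [[0.402, 0.916, 0.001], [0.916, -0.402, 0.001], [0.002, 0.001, -1.0]]
ft_force: [-0.4, -1.1, 0.6]
opening: 0.995
grip_force: 0.0
```

```bash
python3 -c "
from h import *
print(go((.406,-.3492,.026),1.156))"
```

```text
(array([-0.0016, -0.    , -0.0006]), array([ 0.0008, -0.0015,  0.0015]))
```

Emit:
{"api": "steer_hand", "payload": {"steps": {"plan": [[-0.001,0,0,0,0,0,0.5],[-0.001,0,0,0,0,0,0.3],[-0.001,0,0,0,0,0,0.1],[-0.001,0,0,0,0,0,0],[-0.001,0,0,0,0,0,0],[-0.001,0,0,0,0,0,0],[-0.001,0,0,0,0,0,0],[-0.001,0,0,0,0,0,0]]}, "grip_force": 100}}

```text
time: 16.25
position: [0.4063, -0.3503, 0.0265]
eef_rot: [[0.403, 0.915, 0.003], [0.915, -0.403, -0.001], [0.0, 0.003, -1.0]]
ft_force: [-1.0, 0.4, 5.6]
opening: 0.141
grip_force: 98.1
```

Emit:
{"api": "steer_hand", "payload": {"steps": {"plan": [[0,0,-0.03,0,0,0,0],[0,0,-0.07,0,0,0,0],[0,0,-0.11,0,0,0,0],[0,0,-0.15,0,0,0,0],[0,0,-0.19,0,0,0,0],[0,0,-0.19,0,0,0,0]]}}}

```text
time: 16.85
position: [0.4077, -0.3516, 0.2217]
eef_rot: [[0.403, 0.915, 0.009], [0.915, -0.403, -0.006], [-0.002, 0.011, -1.0]]
ft_force: [0.5, 0.4, -0.8]
opening: 0.14
grip_force: 97.9
```

```bash
python3 - <<'E'
from h import *
o=env.get_obs();im=snapshot("wrist")[:,:,::-1].copy()
np.savez("o7.npz",position=o["position"],eef_rot=o["eef_rot"])
# predicted pin outline if level in grip (tool x along pin): origin 24 ahead, axis 16-17 mm below TCP
for x in(.024,.084,.104):
  print(x,wproj(o["position"]+o["eef_rot"]@np.array([x,0,.0165]),o))
cv2.imwrite("pics/w7.png",im)
E
```

```text
0.024 [316.3208 263.1051]
0.084 [316.3303 102.9998]
0.104 [316.3755  50.259 ]
```

View pics/w7.png

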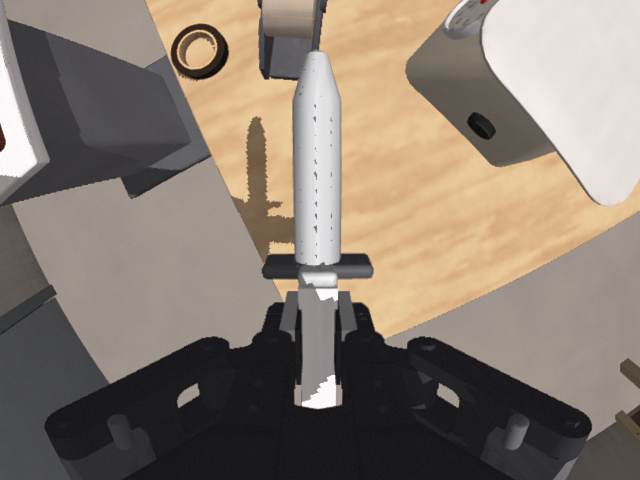

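The view shows the pin held straight: tip at (317,51), collar at (318,265), within a pixel or two of the level-grip prediction. Now to the fork.

```bash
cat >> h.py <<'E'
YW=-.047;U=np.array([np.cos(YW),np.sin(YW),0]);L=np.array([-U[1],U[0],0]);ORG=np.array([.526,.3052,0])
C=lambda x,y,z:ORG+x*U+y*L+[0,0,z]
E
python3 - <<'E'
from h import *
print(C(-.128,-.018,.102))
for p,y in(((.44,-.25,.2),1.2),((.45,-.1,.2),1.35),((.45,0,.2),1.45),(C(-.098,-.15,.2),1.524),(C(-.098,-.15,.1195),1.524)):print(p,*go(p,y))
E
```

```text
[0.3973 0.2932 0.102 ]
(0.44, -0.25, 0.2) [ 0.1058 -0.0104  0.0185] [ 0.0068  0.0009 -0.0444]
(0.45, -0.1, 0.2) [ 0.2471 -0.0617  0.018 ] [ 0.0068  0.0014 -0.1944]
(0.45, 0, 0.2) [ 0.3386 -0.102   0.0177] [ 0.0067  0.0017 -0.2944]
[0.4211 0.16   0.2   ] [ 0.4733 -0.193   0.0169] [ 0.0066  0.002  -0.3684]
[0.4211 0.16   0.1195] [ 0.4733 -0.1936  0.0974] [ 0.0066  0.002  -0.3684]
```

Emit:
{"api": "steer_hand", "payload": {"steps": {"plan": [[0.045,-0.005,0.01,0.007,0,-0.02,0],[0.09,-0.01,0.018,0.007,0.001,-0.05,0],[0.13,-0.022,0.018,0.007,0.001,-0.09,0],[0.17,-0.035,0.018,0.007,0.001,-0.13,0],[0.21,-0.048,0.018,0.007,0.001,-0.17,0],[0.247,-0.062,0.018,0.007,0.001,-0.2,0],[0.293,-0.082,0.018,0.007,0.002,-0.25,0],[0.338,-0.102,0.018,0.007,0.002,-0.29,0],[0.37,-0.125,0.017,0.007,0.002,-0.32,0],[0.405,-0.148,0.017,0.007,0.002,-0.34,0],[0.44,-0.17,0.017,0.007,0.002,-0.36,0],[0.473,-0.193,0.017,0.007,0.002,-0.368,0]]}}}

```text
time: 18.1
position: [0.4185, 0.162, 0.1976]
eef_rot: [[0.046, 0.999, -0.006], [0.999, -0.046, 0.003], [0.003, -0.006, -1.0]]
ft_force: [0.6, 0.6, -0.6]
opening: 0.141
grip_force: 97.8
```

```bash
python3 -c "
from h import *
print(go(C(-.098,-.15,.1195),1.524))"
```

```text
(array([-0.0021,  0.0031,  0.0781]), array([-0.0061, -0.0029,  0.0005]))
```

Emit:
{"api": "steer_hand", "payload": {"steps": {"plan": [[-0.002,0.003,0.03,-0.006,-0.003,0,0],[-0.002,0.003,0.06,-0.006,-0.003,0,0],[-0.002,0.003,0.078,-0.006,-0.003,0,0],[-0.002,0.003,0.078,-0.006,-0.003,0,0],[-0.002,0.003,0.078,-0.006,-0.003,0,0]]}}}

```text
time: 18.6
position: [0.4217, 0.1587, 0.1204]
eef_rot: [[0.047, 0.999, -0.0], [0.999, -0.047, 0.0], [0.0, -0.0, -1.0]]
ft_force: [-0.4, 0.2, -1.2]
opening: 0.139
grip_force: 97.9
```

```bash
python3 - <<'E'
from h import *
o=env.get_obs();np.savez("o8.npz",position=o["position"],eef_rot=o["eef_rot"]);im=snapshot("wrist")[:,:,::-1].copy();cv2.imwrite("pics/w8.png",im)
print(o["position"],o["eef_rot"])
print("tip",wproj(o["position"]+o["eef_rot"]@np.array([.104,0,.0175]),o))
for x in(-.147,-.109):
  for y in(-.018,-.011,.011,.018):print(x,y,wproj(C(x,y,.123),o))
print("hole",wproj(C(-.128,-.018,.102),o))
E
```

```text
[0.4217 0.1587 0.1204] [[ 0.0468  0.9989 -0.0003]
 [ 0.9989 -0.0468  0.0003]
 [ 0.0003 -0.0003 -1.    ]]
tip [316.1284  50.3777]
-0.147 -0.018 [170.2001 -29.6266]
-0.147 -0.011 [171.9695 -45.9016]
-0.147 0.011 [178.288  -92.1433]
-0.147 0.018 [ 180.4585 -105.3352]
-0.109 -0.018 [280.0307 -42.4218]
-0.109 -0.011 [280.5628 -58.9233]
-0.109 0.011 [ 282.4157 -105.2837]
-0.109 0.018 [ 283.0392 -118.3657]
hole [235.9395 -14.3538]
```

View pics/w8.png

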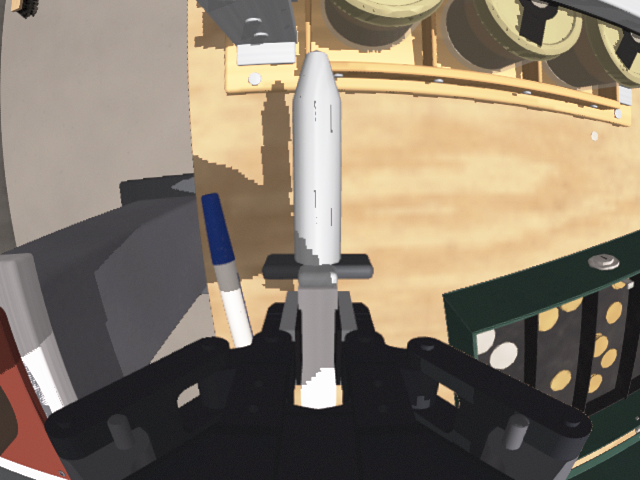

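The view shows the fork flange at x 237–295, y 43–65, the cheek's bay-side edge at x≈297, and the base corner at (227,93). The pin tip is at (316,51), and the marker is undisturbed at lower left.

```bash
python3 - <<'E'
from h import *
o=dict(np.load("o8.npz"));K=lambda u,v,z:(lambda q:np.array([q@U,q@L]))(wonz((u,v),o,z)-ORG)
print("corner (-.155,-.048):",K(227,94,.012),"flange:",K(237,65,.014),K(295,63,.014),K(297,43,.014))
im=cv2.imread("pics/w8.png");g=cv2.cvtColor(im,cv2.COLOR_BGR2GRAY)
for r in(5,15,25,35,54,60):print(r,g[r,190:310:2].tolist())
for x in(-.147,-.109):
  for z in(.013,.05,.09):print(x,z,wproj(C(x,-.018,z),o))
print(go(C(-.128,-.13,.1195),1.524))
E
```

```text
corner (-.155,-.048): [-0.1525 -0.0491] flange: [-0.1459 -0.0313] [-0.1105 -0.0316] [-0.1093 -0.0186]
5 [216, 215, 217, 145, 111, 103, 93, 95, 96, 90, 88, 90, 90, 90, 88, 89, 90, 89, 96, 93, 94, 92, 97, 96, 96, 97, 96, 97, 98, 95, 95, 95, 96, 98, 96, 94, 93, 96, 93, 95, 93, 94, 95, 94, 94, 95, 94, 95, 95, 97, 119, 120, 119, 119, 118, 120, 119, 115, 107, 108]
15 [210, 210, 211, 209, 209, 210, 151, 108, 109, 106, 96, 95, 96, 96, 100, 96, 97, 97, 94, 96, 96, 98, 98, 95, 94, 96, 97, 96, 96, 96, 98, 95, 94, 95, 95, 98, 97, 95, 93, 94, 93, 95, 93, 93, 96, 96, 95, 95, 94, 95, 99, 118, 128, 131, 131, 131, 132, 131, 106, 110]
25 [210, 210, 209, 208, 207, 206, 176, 104, 105, 103, 102, 102, 99, 100, 96, 94, 97, 98, 98, 98, 96, 95, 94, 96, 97, 98, 93, 89, 89, 90, 88, 89, 90, 90, 89, 94, 96, 97, 98, 95, 93, 94, 93, 92, 92, 96, 96, 96, 90, 88, 96, 98, 116, 142, 130, 131, 133, 130, 186, 216]
35 [206, 206, 206, 205, 204, 203, 188, 101, 103, 104, 104, 104, 106, 109, 111, 111, 110, 111, 106, 96, 97, 97, 99, 99, 95, 95, 89, 91, 90, 88, 87, 89, 147, 154, 123, 114, 121, 121, 140, 117, 97, 97, 94, 93, 94,
[... 242 characters left out ...]
239, 239, 240, 240, 241, 242, 241, 241, 242, 242, 242, 243, 243, 243, 243, 243, 244, 244, 230, 228, 236, 144, 134, 129, 126, 155]
60 [216, 216, 216, 217, 217, 216, 217, 218, 215, 216, 217, 216, 216, 217, 216, 218, 219, 183, 215, 237, 238, 239, 239, 222, 237, 239, 239, 239, 239, 239, 240, 239, 240, 239, 240, 241, 241, 241, 241, 241, 241, 242, 242, 243, 243, 244, 244, 245, 245, 246, 246, 247, 235, 182, 137, 136, 135, 114, 148, 181]
-0.147 0.013 [235.9377  45.3629]
-0.147 0.05 [221.0656  27.9273]
-0.147 0.09 [198.09     1.5302]
-0.109 0.013 [297.6593  42.45  ]
-0.109 0.05 [293.7988  23.517 ]
-0.109 0.09 [287.6994  -5.9995]
(array([ 0.021 , -0.0314,  0.0017]), array([ 0.0014, -0.0006, -0.0003]))
```

Emit:
{"api": "steer_hand", "payload": {"steps": {"plan": [[0.01,-0.02,0.001,0,0,0,0],[0.02,-0.0305,0.001,0,0,0,0],[0.02,-0.0305,0.001,0,0,0,0],[0.02,-0.0305,0.001,0,0,0,0]]}}}

```text
time: 19.05
position: [0.3933, 0.1804, 0.1205]
eef_rot: [[0.046, 0.999, 0.003], [0.999, -0.046, 0.0], [0.0, 0.003, -1.0]]
ft_force: [0.2, -0.4, -1.3]
opening: 0.139
grip_force: 97.9
```

```bash
python3 -c "
from h import *
import time
a=[]
for i in range(5):
  snapshot('wrist');o=env.get_obs();q=o['position']-ORG;a.append([q@U,q@L,q[2],*go(C(-.1283,-.13,.1195),1.524)[1]])
print(np.array(a))"
```

```text
[[-0.1265 -0.1312  0.1203  0.0028 -0.0003 -0.0002]
 [-0.1265 -0.1313  0.1202  0.0024 -0.0004 -0.0007]
 [-0.1266 -0.1314  0.12    0.002  -0.0004 -0.0009]
 [-0.1267 -0.1314  0.1199  0.0018 -0.0004 -0.001 ]
 [-0.1268 -0.1314  0.1198  0.0016 -0.0004 -0.001 ]]
```

Emit:
{"api": "steer_hand", "payload": {"steps": {"plan": [[0,-0.0014,0,0,0,0,0],[0,-0.0014,0,0,0,0,0],[0,-0.0014,0,0,0,0,0],[0.007,-0.0014,0,0,0,0,0],[0.014,-0.0014,0,0,0,0,0],[0.02,-0.0014,0,0,0,0,0],[0.02,-0.0014,0,0,0,0,0],[0.02,-0.0014,0,0,0,0,0]]}}}

```text
time: 20.1
position: [0.3922, 0.2005, 0.1197]
eef_rot: [[0.046, 0.999, 0.001], [0.999, -0.046, 0.0], [0.0, 0.001, -1.0]]
ft_force: [-0.5, -0.0, -0.3]
opening: 0.138
grip_force: 97.9
```

```bash
python3 -c "
from h import *
o=env.get_obs();q=o['position']-ORG;print(q@U,q@L,q[2],o['torque'])"
```

```text
-0.12873525680752423 -0.11089664976026634 0.1196964540648315 [-0.0564  0.0264  0.0093]
```

Emit:
{"api": "steer_hand", "payload": {"steps": {"plan": [[0.005,0.0004,0,0,0,0,0],[0.01,0.0004,0,0,0,0,0],[0.015,0.0004,0,0,0,0,0],[0.02,0.0004,0,0,0,0,0],[0.02,0.0004,0,0,0,0,0],[0.02,0.0004,0,0,0,0,0]]}}}

```text
time: 20.7
position: [0.3936, 0.2203, 0.1197]
eef_rot: [[0.047, 0.999, 0.001], [0.999, -0.047, 0.0], [0.0, 0.001, -1.0]]
ft_force: [-0.2, 0.2, -1.0]
opening: 0.143
grip_force: 97.9
```

Emit:
{"api": "steer_hand", "payload": {"steps": {"plan": [[0.004,0,0,0,0,0,0],[0.008,0,0,0,0,0,0],[0.012,0,0,0,0,0,0],[0.012,0,0,0,0,0,0]]}}}

```text
time: 21.1
position: [0.3942, 0.2329, 0.1199]
eef_rot: [[0.046, 0.999, 0.002], [0.999, -0.046, 0.001], [0.001, 0.002, -1.0]]
ft_force: [-0.6, 0.2, -1.5]
opening: 0.139
grip_force: 97.9
```

```bash
python3 -c "
from h import *
o=env.get_obs();q=o['position']-ORG;print(q@U,q@L,q[2],o['torque'])"
```

```text
-0.1282978579834854 -0.07838175919394068 0.11986269838500663 [-0.0543 -0.0112 -0.0136]
```

Emit:
{"api": "steer_hand", "payload": {"steps": {"plan": [[0.006,0,0,0,0,0,0],[0.012,0,0,0,0,0,0],[0.018,0,0,0,0,0,0],[0.024,0,0,0,0,0,0],[0.03,0,0,0,0,0,0],[0.03,0,0,0,0,0,0]]}}}

```text
time: 21.7
position: [0.3955, 0.2632, 0.1198]
eef_rot: [[0.046, 0.999, 0.001], [0.999, -0.046, 0.001], [0.001, 0.001, -1.0]]
ft_force: [-0.2, -0.1, -0.6]
opening: 0.142
grip_force: 98.3
```

Emit:
{"api": "steer_hand", "payload": {"steps": {"plan": [[0.002,0,0,0,0,0,0],[0.004,0,0,0,0,0,0],[0.005,0,0,0,0,0,0]]}}}

```text
time: 22.0
position: [0.3959, 0.2672, 0.1198]
eef_rot: [[0.047, 0.999, 0.002], [0.999, -0.047, 0.0], [0.0, 0.002, -1.0]]
ft_force: [-0.3, 0.5, -2.0]
opening: 0.137
grip_force: 98.3
```

```bash
python3 -c "
from h import *
o=env.get_obs();q=o['position']-ORG;print(q@U,q@L,q[2],o['ft_force'])"
```

```text
-0.12814226078322977 -0.04408431293986357 0.11984473171867464 [-0.3104  0.5087 -2.0293]
```

Emit:
{"api": "steer_hand", "payload": {"steps": {"plan": [[0.001,0,0,0,0,0,0],[0.002,0,0,0,0,0,0],[0.003,0,0,0,0,0,0],[0.003,0,0,0,0,0,0]]}}}

```text
time: 22.4
position: [0.396, 0.2685, 0.1196]
eef_rot: [[0.048, 0.999, 0.001], [0.999, -0.048, -0.003], [-0.003, 0.001, -1.0]]
ft_force: [-0.9, -7.4, 4.1]
opening: 0.141
grip_force: 99.1
```

Emit:
{"api": "steer_hand", "payload": {"steps": {"plan": [[0.001,0,0,0,0,0,0],[0.002,0,0,0,0,0,0],[0.002,0,0,0,0,0,0]]}}}

```text
time: 22.7
position: [0.396, 0.2686, 0.1194]
eef_rot: [[0.049, 0.999, -0.0], [0.999, -0.049, -0.006], [-0.006, 0.0, -1.0]]
ft_force: [-3.4, -15.1, 9.0]
opening: 0.139
grip_force: 99.8
```

The collar is seated: 15 N axial at the expected depth. I'll ease off, release and withdraw upward.

Emit:
{"api": "steer_hand", "payload": {"steps": {"plan": [[-0.002,0,0,0,0,0,0],[-0.002,0,0,0,0,0,0.1],[-0.002,0,0,0,0,0,0.3],[-0.002,0,0,0,0,0,0.6],[-0.002,0,0,0,0,0,0.8],[-0.002,0,0,0,0,0,0.8],[-0.002,0,-0.02,0,0,0,0.8],[-0.002,0,-0.06,0,0,0,0.8],[-0.002,0,-0.1,0,0,0,0.8],[-0.04,0,-0.14,0,0,0,0.8],[-0.08,0,-0.14,0,0,0,0.8],[-0.08,0,-0.14,0,0,0,0.8]]}, "grip_force": 20}}

```text
time: 23.9
position: [0.3932, 0.1878, 0.2612]
eef_rot: [[0.053, 0.999, 0.005], [0.999, -0.053, -0.002], [-0.001, 0.005, -1.0]]
ft_force: [0.4, 1.1, 0.2]
opening: 0.8
grip_force: 0.0
```

```bash
python3 - <<'E'
from h import *
o=env.get_obs();im=snapshot("wrist")[:,:,::-1].copy();cv2.imwrite("pics/w9.png",im);print(o["position"],o["ft_force"])
g=cv2.cvtColor(im,cv2.COLOR_BGR2HSV)
for nm,p in(("tab end",(-.128,-.078,.119)),("tab start",(-.128,-.024,.119)),("tip",(-.128,.062,.102)),("jar",(-.066,0,.087))):print(nm,wproj(C(*p),o))
m=((g[:,:,2]>215)&(g[:,:,1]<28)).astype(np.uint8);n,l,s,c=cv2.connectedComponentsWithStats(m)
q=[(s[i].tolist(),c[i].round(1).tolist()) for i in range(1,n) if 80<s[i][4]];print(q)
E
```

```text
[0.3932 0.1878 0.2612] [0.3667 1.1085 0.2319]
tab end [314.5086 177.9762]
tab start [314.0546 101.4731]
tip [313.6993  -2.3692]
jar [393.052   78.4925]
[([286, 1, 55, 52, 862], [313.4, 38.3]), ([303, 57, 29, 23, 574], [317.3, 68.6]), ([337, 65, 254, 41, 3275], [458.5, 80.5]), ([286, 83, 56, 10, 538], [313.6, 87.6]), ([599, 83, 21, 10, 96], [608.5, 87.4]), ([594, 92, 11, 21, 195], [599.6, 102.5]), ([300, 102, 25, 77, 1599], [310.9, 140.9]), ([324, 108, 9, 14, 110], [328.4, 114.7]), ([599, 115, 22, 9, 101], [609.0, 119.3]), ([625, 191, 15, 23, 95], [632.1, 202.3]), ([280, 247, 25, 77, 870], [292.4, 283.9]), ([86, 264, 53, 91, 1711], [115.0, 305.4]), ([446, 289, 16, 19, 230], [452.8, 297.4]), ([461, 302, 18, 18, 236], [469.6, 310.5]), ([134, 412, 36, 37, 735], [152.8, 433.4])]
```

Emit:
{"api": "steer_hand", "payload": {"steps": {"plan": [[0,0,0,0,0,0,0.8],[0,0,0,0,0,0,0.8],[0,0,0,0,0,0,0.8],[0,0,0,0,0,0,0.8]]}, "quiet": true}}

```text
ok
```

```bash
python3 -c "
from plant import env, snapshot, camera_info
print(env.hand_in())"
```

```text
the job is handed in; nothing more can be done
None
```

I handed the job in at about 24 s: the jar is standing in its bay, the bar is closed on its stop and the pin is through with its collar against the fork. The last measurements agreed with this, but `hand_in` returned no verdict and I did no final visual check of the jars.

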